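# Index the vial carousel by one slot

### The job

Bring the blue-capped vial round to the reader: with shut fingertips press the red plunger of the carousel down until its pin is out of its slot, keep it down while you swing the carousel the short way to the next slot, then let the plunger spring fully back up into that slot and draw the hand away. Only press and push, never pinch or squeeze the plunger; leave every vial standing in its cup and do not shift the other things on the bench.

Things in the scene. Friction and masses are not known exactly. Their poses are not given: they have to be found in the camera images.
- base: the carousel's housing: a round white drum 300 mm across, 58 mm high, fixed to the bench; origin at the centre of its underside, z up. On its +x side stands the reader, a white block with a green screen on top, 152 to 214 mm from the axis, 90 mm wide, 100 mm high
- index_ring: dark slotted ring fixed in the drum, frame as the housing's; inner radius 123 mm, 58 to 66 mm above the bench. Six slots, 18 mm wide, at 0, 60, 120, 180, 240 and 300 degrees from the housing's +x, each marked by a yellow dot on the rim
- axis (a point): point on the vertical turning axis of the carousel, at the turntable's top (42 mm above the bench); axes as the housing's
- reader_mark (a point): fixed point before the reader's window, 56 mm from the axis along the housing's +x, 44 mm above the bench: where the foot of the vial to be read must stand
- plunger_pad (a point): centre of the top of the red plunger: a flat round pad 42 mm across, 7 mm thick, facing up, 95 mm from the axis, 100 mm above the bench when up. It rides on the turntable, at first opposite the reader, and turns with it. A 10 mm brass pin juts outwards from its stem 38 mm below the pad's top and sits in a slot of the index ring
- plunger (a joint): how far the plunger is pressed down, m: 0 up (carousel locked), 0.013 fully down. Its spring pushes up with 3 N at the top, 6.3 N at the bottom. From 0.0095 on the pin is below the index ring and the carousel can turn; let go between slots it rises only to 0.009; let go within about 0.03 rad of a slot it springs up to 0
- carousel (a joint): turn of the turntable, rad, 0 at the start, positive anticlockwise seen from above; a slot every 1.047 rad (60 degrees), with play of about 0.03 rad either way. It turns easily (0.5 N at the plunger), so a fingertip that presses the pad down drags it round by friction
- vial_blue: the vial to be read: clear glass, blue cap, 22 mm across, 48 mm high, 25 g; origin at the centre of its foot. It stands loose in a 16 mm deep cup of the turntable, 56 mm from the axis, at the start one slot (60 degrees) to one side or the other of the reader, its top 92 mm above the bench
- vial_read: white-capped glass vial like vial_blue, loose in another cup of the carousel; leave it in its cup; at first it stands at the reader
- vial_next: white-capped glass vial like vial_blue, loose in another cup of the carousel; leave it in its cup; at first one slot from the reader on the side away from vial_blue
- vial_b: white-capped glass vial like vial_blue, loose in another cup of the carousel; leave it in its cup
- vial_c: white-capped glass vial like vial_blue, loose in another cup of the carousel; leave it in its cup
- reagent: amber bottle 64 mm across, 130 mm high, bystander; origin at its underside
- beaker: empty clear beaker 72 mm across, 85 mm high, bystander; origin at its underside
- freezer_box: white freezer box of small tubes, 130 x 130 x 55 mm, bystander; origin at its underside
- marker: white pen with a green cap, 130 mm long, 14 mm thick, lying, bystander; origin at its underside, length along its x
- weight: steel cylinder 40 mm across, 40 mm high, bystander; origin at its underside

How it is judged:
On the way, in this order (a step that is already met when the one before it is completed fails the run):
1. the plunger is pressed in (10 mm or more) while the carousel still stands at its first slot (value of joint plunger above 0.01 m and horizontal distance between vial_blue and reader_mark above 0.046 m), for 0.05 s.
2. with the plunger kept down, the blue vial has come most of the way to the reader (within 30 mm) (value of joint plunger above 0.006 m and horizontal distance between vial_blue and reader_mark below 0.03 m), for 0.05 s.
At the end, for the whole second after the job is handed in: the blue vial stands upright in its cup within 7 mm of the reader mark, the plunger is back up (within 2 mm) in that slot, the carousel is at rest, and all vials stand upright (within 11 degrees) and down in their cups (horizontal distance between vial_blue and reader_mark below 0.007 m and value of joint plunger below 0.002 m and velocity of joint carousel between -0.05 and 0.05 rad/s and angle between each of vial_blue, vial_read, vial_next, vial_b, vial_c's own z axis and vertical below 0.2 rad and height (world z) of each of vial_blue, vial_read, vial_next, vial_b, vial_c below 0.052 m); the robot touches nothing.
It fails at once if the carousel is turned the wrong way or far past the reader (the blue vial goes farther than 75 mm from the reader mark) (horizontal distance between vial_blue and reader_mark above 0.075 m).
It fails at once if a vial is lifted (its foot 8 mm above its cup's floor) or tipped (height (world z) of any of vial_blue, vial_read, vial_next, vial_b, vial_c above 0.052 m or angle between any of vial_blue, vial_read, vial_next, vial_b, vial_c's own z axis and vertical above 0.35 rad).
It fails at once if the plunger is squeezed or rammed with more than 60 N (contact force between the fingers and plunger above 60 N).
It fails at once if a bystander on the bench is shifted by more than 20 mm (distance of any of reagent, beaker, freezer_box, marker, weight from where it was at the start of the episode above 0.02 m).
It also fails if it takes over 35 s, if anything falls off the work surface, if the arm or the gripper's body presses on something with over 40 N, if the wrist force passes 120 N, or if a joint passes its speed limit or range.

### The arm

A 6-joint arm with a two-finger parallel gripper is mounted at the origin on the work surface. World frame = base frame: x ahead of the robot, y to its left, z up, the work surface at z = 0. Lengths are in m, angles in rad, forces in N, time in s.
With the tool pointing down it reaches from about 0.375 to 0.9 m from the base axis. Payload 3.1 kg.
Tool frame: the origin (TCP) lies midway between the tips of the shut fingers; the grasp point (between the pads) lies 19 mm behind it; x points along the fingers, y is the direction in which the jaws open and shut, and the axes are right-handed (so a half turn about x gives the same grasp; the last joint's range is limited). The gripper opens to 87 mm and grips with 3 to 60 N. Pads are 19 mm wide; open, the fingers measure 117 mm over their backs; the gripper's body (75 mm by 190 mm) begins 51 mm behind the grasp point.
Start: joints at [-1.494, 0.527, 1.433, -0, 1.181, -0.178], TCP at [0.158, -0.605, 0.223] pointing down, gripper open.
Joint ranges: [-3.08, 3.08], [-0.75, 2.2], [0.22, 2.44], [-1.43, 4.57], [0, 2.65], [-2.85, 2.85]. Speed limits (rad/s): [2.79, 2.79, 3.14, 3.14, 3.14, 3.14].

### API

Orientations are given as a unit quaternion [x, y, z, w].
In Python, from rig import get_obs, imaging, robot gives the robot as it stands.
- The arm moves only by the shell command python3 -m inch 'ROWS' [FORCE]. ROWS is JSON, a list of rows, each a list of 3 entries, a list of its own where there are three numbers: the finger opening in mm, from 0 to 87, then the shift along the tool's x, y, z in mm, then the turn, a rotation vector about the tool's x, y, z in degrees. In form: [[grip, [dx, dy, dz], [wx, wy, wz]], ...]. A call has 1 to 12 rows; each row shifts and turns the pose as measured when the row begins, along the tool's axes as they then stand; what a row does not reach is not made up. A row lasts 1/8 s, in which the tool goes at most 62.5 mm and 10.7 degrees, less where a joint would pass 70% of its speed; a pose out of reach is approached as far as the arm can. A call with a gripper value outside its range is refused whole. The fingers move at their own pace and stop on an object; FORCE is the grip in N (left out, the last holds). Time passes only in rows, so rows that do not move let the fingers close. It gives the time, the measured TCP pose, the force and the opening at its end, in the units of the state.
- get_obs(): the state, without advancing time (a new reading comes with each control period).
- imaging.camera(name): name is "scene" or "top"; returns the picture (480x640x3 uint8, red, green, blue); there is no depth.
- imaging.camera_params(name): a dict with "camera_matrix" (3x3 intrinsics, pixels), "xyz" and "rotation" of the camera in the world. Camera axes: x right, y down, z forward; pixel columns grow to the right and rows downward; lengths in m; the calibration is good to about 2 mm. A picture is of the moment at which its call begins. camera_params takes no time and is no camera call.
- robot.hand_in(): hands the job in, once; it reports no verdict.
Trained networks look in the newest picture that a camera, given by its name, has taken for a name from the list of things; names that differ only in an ending like _2 or _b are one class to them, and where a whole thing is asked for, a point or a joint stands for the part that bears it (a point fixed in the world has none). Each returns a list of dicts, best first, with "confidence" (0 to 1); they miss things now and then, are a little off and sometimes report something else, mostly with a low value. They report only what shows in the picture. A call takes as long as a camera call.
- imaging.cut_out(camera, target): "pixels" (480x640 bool, what is visible of it) and "box" ([centre column, centre row, width, height] in pixels, round what is visible of it).
- imaging.tip_of(camera, target): "pixel" ([column, row] in pixels: a listed point, or the origin of a listed thing).
The state is a dict: "time": time; "q": joint angles; "joint_velocities": joint speeds; "joint_torque": joint torques, N m; "position": TCP position; "tool_rot": TCP orientation; "ft_force": force on the tool from outside, world axes, zero at the start; "moment": the same for the moment, N m; "grip_width": finger opening in m.
Only numpy, scipy, OpenCV 4.12 (cv2) and the standard library are available. Lean on these libraries where they do the work, as an engineer would, in place of code of your own. Each camera call takes 0.05 s, during which the arm holds its last target. There are 200 camera calls.

## Working session

There is one attempt and no reset: what is moved stays moved. The work goes in short steps, Python scripts to look and compute and a shell command to move; the robot and the scene stay as the last step left them, time stands still between calls to the robot, and variables do not carry over. Pictures are saved under pics/ and viewed, about 8 in all and at most 12, crops included, and the job is handed in when it is done.

```bash
mkdir -p pics
cat > h.py <<'E'
import numpy as np, cv2
from rig import get_obs, imaging, robot
def shot(cam,name=None):
    im=imaging.camera(cam)
    if name: cv2.imwrite('pics/'+name,im[:,:,::-1])
    return im
def to_plane(cam,px,z):
    p=imaging.camera_params(cam);K=np.array(p['camera_matrix']);R=np.array(p['rotation']);t=np.array(p['xyz'])
    d=R@np.linalg.solve(K,[px[0],px[1],1.]); return t+d*(z-t[2])/d[2]
def proj(cam,X):
    p=imaging.camera_params(cam);K=np.array(p['camera_matrix']);R=np.array(p['rotation']);t=np.array(p['xyz'])
    c=K@(R.T@(np.array(X)-t)); return c[:2]/c[2]
E
python3 - <<'E'
from h import *
print(imaging.camera_params('top'),imaging.camera_params('scene'))
for cam in('top','scene'):
    shot(cam,cam+'1.png')
    for n,z in(('axis',.042),('plunger_pad',.1),('reader_mark',.044),('vial_blue',.044)):
        for r in imaging.tip_of(cam,n)[:2]: print(cam,n,r['pixel'],round(r['confidence'],2),to_plane(cam,r['pixel'],z).round(4))
o=get_obs();print(o)
E
```

```text
{'camera_matrix': array([[457.70000021,   0.        , 310.49370348],
       [  0.        , 457.70000021, 246.48446766],
       [  0.        ,   0.        ,   1.        ]]), 'xyz': array([ 0.21872608, -0.0244317 ,  1.17749652]), 'rotation': array([ 0.74781635, -0.6551643 ,  0.07041528, -0.08106874])} {'camera_matrix': array([[521.03581879,   0.        , 316.41205697],
       [  0.        , 521.03581879, 247.45178415],
       [  0.        ,   0.        ,   1.        ]]), 'xyz': array([1.16209358, 0.54758367, 0.70842666]), 'rotation': array([ 0.39516918,  0.79582711, -0.41129308, -0.2033188 ])}Traceback (most recent call last):
  File "<stdin>", line 6, in <module>
  File "h.py", line 9, in to_plane
    d=R@np.linalg.solve(K,[px[0],px[1],1.]); return t+d*(z-t[2])/d[2]
      ~^~~~~~~~~~~~~~~~~~~~~~~~~~~~~~~~~~~~
ValueError: matmul: Input operand 1 has a mismatch in its core dimension 0, with gufunc signature (n?,k),(k,m?)->(n?,m?) (size 3 is different from 4)
```

```bash
sed -i "s/R=np.array(p\['rotation'\])/R=Rotation.from_quat(p['rotation']).as_matrix()/; 1a from scipy.spatial.transform import Rotation" h.py
python3 - <<'E'
from h import *
for cam in('top','scene'):
    shot(cam,cam+'1.png')
    for n,z in(('axis',.042),('plunger_pad',.1),('reader_mark',.044),('vial_blue',.044)):
        for r in imaging.tip_of(cam,n)[:2]: print(cam,n,r['pixel'],round(r['confidence'],2),to_plane(cam,r['pixel'],z).round(4))
o=get_obs();print(o)
E
```

```text
top axis [300.3, 203.4] 0.96 [0.5745 0.0505 0.042 ]
top plunger_pad [275.9, 221.9] 0.72 [0.5018 0.0992 0.1   ]
top reader_mark [313.3, 186.6] 0.76 [0.6237 0.023  0.044 ]
top vial_blue [297.9, 182.4] 0.58 [0.6299 0.0644 0.044 ]
scene axis [293.0, 299.4] 0.86 [0.5812 0.048  0.042 ]
scene plunger_pad [343.0, 271.5] 0.78 [0.5127 0.1163 0.1   ]
scene plunger_pad [208.2, 206.4] 0.2 [ 0.5005 -0.2647  0.1   ]
scene reader_mark [262.7, 302.3] 0.77 [0.6246 0.0085 0.044 ]
scene vial_blue [286.4, 316.0] 0.76 [0.6265 0.0694 0.044 ]
{'time': 0.6, 'q': array([-1.49349819e+00,  5.27449314e-01,  1.43271438e+00,  1.22362425e-05,
        1.18137986e+00, -1.78499015e-01]), 'joint_velocities': array([ 0.00118067, -0.00144707, -0.00044708, -0.00174928, -0.00079876,
        0.00024702]), 'joint_torque': array([-7.17559342e-04, -4.39743912e+01, -1.76889879e+01,  6.33252226e-02,
        5.06674242e-02, -2.07997476e-05]), 'position': array([ 0.15816627, -0.60463354,  0.22257498]), 'tool_rot': array([ 0.70133455,  0.09017242, -0.70132831,  0.0902075 ]), 'ft_force': array([-0.50277057,  0.30820026, -0.96474665]), 'moment': array([0.07448807, 0.01519711, 0.00658636]), 'grip_width': 0.08696284379040836}
```

View pics/top1.png

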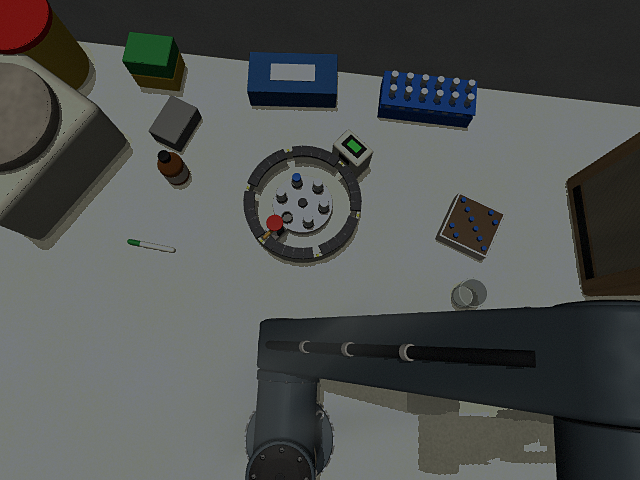

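View pics/scene1.png

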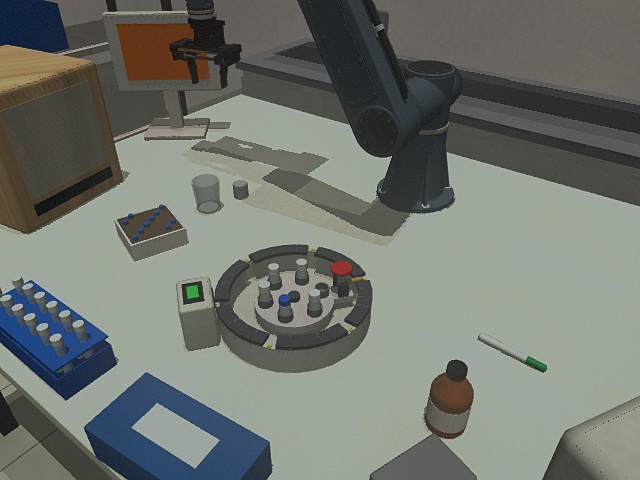

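The pictures show the drum near (303,203) in the top view, with the reader at (353,148), the blue cap at (296,178) and the red pad at (275,223). The blue vial is anticlockwise of the reader, so the carousel has to turn clockwise. I'll refine the axis and pad next.

Run:
```python
from h import *
from scipy.optimize import least_squares
obs=[]
for cam in('top','scene'):
    im=shot(cam).astype(int)
    r,g,b=im[...,0],im[...,1],im[...,2]
    m=((r>110)&(g<60)&(b<60)).astype(np.uint8); n,l,s,c=cv2.connectedComponentsWithStats(m)
    for i in range(1,n):
        if s[i,4]>60 and 150<c[i][0]<420 and 150<c[i][1]<330: print(cam,'red',c[i].round(1),s[i],to_plane(cam,c[i],.1).round(4))
    for k in('index_ring','vial_blue','base'):
        for q in imaging.cut_out(cam,k)[:1]: print(cam,k,q['box'],round(q['confidence'],2))
    rr=imaging.cut_out(cam,'index_ring')
    if rr:
        ys,xs=np.nonzero(rr[0]['pixels']); h=cv2.convexHull(np.c_[xs,ys].astype(np.int32))[:,0]
        P=np.array([to_plane(cam,p,.066)[:2] for p in h])
        f=least_squares(lambda v:np.hypot(P[:,0]-v[0],P[:,1]-v[1])-v[2],[.575,.05,.15],loss='soft_l1',f_scale=.002)
        print('ring fit',f.x.round(4),np.sqrt((f.fun**2).mean()).round(4))
    m=((b>110)&(r<90)&(b-r>50)).astype(np.uint8); n,l,s,c=cv2.connectedComponentsWithStats(m)
    for i in range(1,n):
        if s[i,4]>15 and 240<c[i][0]<330 and 150<c[i][1]<330: print(cam,'bluecap',c[i].round(1),s[i,4],to_plane(cam,c[i],.086).round(4))
```

```text
top red [274.2 222.1] [266 215  17  16 196] [0.5008 0.1031 0.1   ]
top index_ring [301.9, 201.0, 118.7, 118.0] 0.57
top vial_blue [316.8, 184.6, 8.0, 8.9] 0.59
top base [306.2, 196.8, 128.3, 128.5] 0.97
ring fit [0.5758 0.0459 0.1496] 0.0009
scene red [341.  267.2] [331 261  21  13 216] [0.5041 0.1056 0.1   ]
scene index_ring [293.8, 296.4, 158.3, 105.5] 0.63
scene vial_blue [284.4, 302.7, 14.2, 21.4] 0.52
scene base [272.1, 310.6, 197.1, 125.9] 0.93
ring fit [0.5809 0.0498 0.1515] 0.0016
scene bluecap [284.2 297.6] 69 [0.6255 0.0651 0.086 ]
```

```bash
cat >> h.py <<'E'
def goto(*ws):
    o=get_obs();R=Rotation.from_quat(o['tool_rot']).as_matrix();p=o['position']
    print('R',R.round(3).tolist(),'p',p.round(4),'F',o['ft_force'].round(2),'t',o['time'])
    for w in ws: print('->',w,'tool mm',(R.T@(np.array(w)-p)*1000).round(1)); p=np.array(w)
E
python3 -c "
from h import *
goto((.40,-.25,.223),(.50,.105,.18),(.50,.105,.12))"
```

```text
R [[0.0, 0.253, -0.967], [0.0, -0.967, -0.253], [-1.0, -0.0, -0.0]] p [ 0.1581 -0.6046  0.2225] F [ 0.3   1.05 -0.18] t 1.1
-> (0.4, -0.25, 0.223) tool mm [  -0.5 -281.9 -323.7]
-> (0.5, 0.105, 0.18) tool mm [  43.  -318.2 -186.6]
-> (0.5, 0.105, 0.12) tool mm [60.  0.  0.]
```

```bash
python3 -m inch '[[0,[0,-31,-36],[0,0,0]],[0,[0,-31,-36],[0,0,0]],[0,[0,-31,-36],[0,0,0]],[0,[0,-31,-36],[0,0,0]],[0,[0,-31,-36],[0,0,0]],[0,[0,-31,-36],[0,0,0]],[0,[0,-31,-36],[0,0,0]],[0,[0,-31,-36],[0,0,0]],[0,[0,-31,-36],[0,0,0]]]' 20; python3 -c "
from h import *
goto((.50,.105,.18),(.50,.105,.12))"
```

```text
time: 2.22
position: [0.4077, -0.2485, 0.2226]
tool_rot: [0.703, 0.084, -0.701, 0.09]
ft_force: [0.1, 0.4, 0.3]
grip_width: 0.006
R [[0.004, 0.245, -0.97], [-0.008, -0.97, -0.245], [-1.0, 0.009, -0.002]] p [ 0.4077 -0.2485  0.2226] F [0.12 0.38 0.28] t 2.225
-> (0.5, 0.105, 0.18) tool mm [  40.3 -320.5 -175.9]
-> (0.5, 0.105, 0.12) tool mm [60.  -0.5  0.1]
```

```bash
python3 -m inch '[[0,[4,-38,-21],[0,0,0]],[0,[4,-38,-21],[0,0,0]],[0,[4,-38,-21],[0,0,0]],[0,[4,-38,-21],[0,0,0]],[0,[4,-38,-21],[0,0,0]],[0,[4,-38,-21],[0,0,0]],[0,[4,-38,-21],[0,0,0]],[0,[4,-38,-21],[0,0,0]],[0,[0,0,0],[0,0,0]]]'
python3 - <<'E'
from h import *
a=shot('top');b=shot('scene')
c=cv2.resize(a[150:270,220:380],(640,480),interpolation=cv2.INTER_CUBIC);cv2.imwrite('pics/t2.png',c[:,:,::-1])
c=cv2.resize(b[190:370,180:420],(800,600),interpolation=cv2.INTER_CUBIC);cv2.imwrite('pics/s2.png',c[:,:,::-1])
goto((.502,.104,.12))
print(proj('top',get_obs()['position']),proj('scene',get_obs()['position']))
E
```

```text
time: 3.35
position: [0.5027, 0.0996, 0.1893]
tool_rot: [0.706, 0.084, -0.697, 0.093]
ft_force: [-0.3, -0.1, 0.5]
grip_width: 0.0004
R [[0.013, 0.247, -0.969], [-0.012, -0.969, -0.247], [-1.0, 0.015, -0.009]] p [0.5021 0.0973 0.1894] F [ 0.08 -1.26 -0.31] t 3.45
-> (0.502, 0.104, 0.12) tool mm [69.4 -7.5 -0.9]
[273.77885987 211.27503162] [339.17370468 226.15230116]
```

View pics/s2.png

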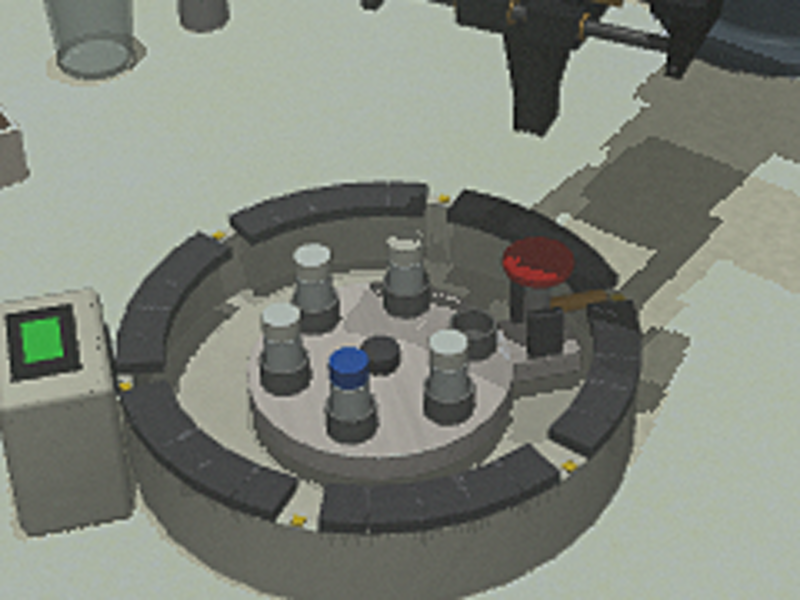

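The shut fingertip is at crop (535,130), above the red pad at (538,262). The yellow dots are at crop (125,383), (219,236), (443,198), (618,298), (570,467) and (298,520). I'll fit the axis and slot phase from them.

Run:
```python
from h import *
P=np.array([to_plane('scene',(180+x*.3,190+y*.3),.067)[:2] for x,y in((125,383),(219,236),(443,198),(618,298),(570,467),(298,520))])
c=P.mean(0);d=P-c;a=np.degrees(np.arctan2(d[:,1],d[:,0]))
print(c.round(4),np.hypot(*d.T).round(4),a.round(1))
ph=((a+30)%60-30)
th=np.degrees(np.angle(np.mean(np.exp(1j*np.radians(a*6)))))/6; print('phase mod60',th)
for C in (c,np.array([.5765,.048])):
  for k in(0,-10,-20,-30,-40,-50,-60,-61.5): t=np.radians(th+180+k if th<0 else th-60+180+k);print(k,(C+.096*np.array([np.cos(t),np.sin(t)])).round(4))
```

```text
[0.586  0.0548] [0.1437 0.1426 0.1438 0.144  0.1448 0.1438] [ -38.3  -97.  -157.1  142.6   82.6   22.7]
phase mod60 22.602134396507385
0 [0.5098 0.1131]
-10 [0.5211 0.1254]
-20 [0.5343 0.1356]
-30 [0.5491 0.1434]
-40 [0.5651 0.1484]
-50 [0.5817 0.1507]
-60 [0.5984 0.15  ]
-61.5 [0.6009 0.1496]
0 [0.5002 0.1063]
-10 [0.5115 0.1187]
-20 [0.5248 0.1289]
-30 [0.5396 0.1366]
-40 [0.5556 0.1417]
-50 [0.5721 0.1439]
-60 [0.5889 0.1432]
-61.5 [0.5913 0.1428]
```

```bash
python3 -m inch '[[0,[28,-4,-1],[0,0,0]],[0,[28,-4,-1],[0,0,0]],[0,[20,-1,0],[0,0,0]],[0,[0,0,0],[0,0,0]]]'; python3 -c "
from h import *
goto((.5036,.1057,.100),(.5036,.1057,.088))"
```

```text
time: 3.95
position: [0.5038, 0.1001, 0.1132]
tool_rot: [0.707, 0.08, -0.697, 0.091]
ft_force: [0.6, 0.7, 0.7]
grip_width: 0.0001
R [[0.016, 0.24, -0.971], [-0.014, -0.971, -0.24], [-1.0, 0.017, -0.012]] p [0.5038 0.1001 0.1132] F [0.56 0.67 0.72] t 3.95
-> (0.5036, 0.1057, 0.1) tool mm [13.1 -5.7 -1. ]
-> (0.5036, 0.1057, 0.088) tool mm [12.  -0.2  0.1]
```

```bash
python3 -m inch '[[0,[3,-6,-1],[0,0,0]],[0,[5,-1,0],[0,0,0]],[0,[4,0,0],[0,0,0]],[0,[3,0,0],[0,0,0]],[0,[0,0,0],[0,0,0]]]'; python3 -c "
from h import *
goto((.5036,.1057,.100),(.5036,.1057,.088))"
```

```text
time: 4.58
position: [0.5052, 0.1058, 0.1001]
tool_rot: [0.709, 0.079, -0.695, 0.091]
ft_force: [-0.8, 0.3, 1.4]
grip_width: 0.0006
R [[0.021, 0.238, -0.971], [-0.014, -0.971, -0.238], [-1.0, 0.019, -0.017]] p [0.5052 0.1058 0.1001] F [-0.84  0.31  1.35] t 4.575
-> (0.5036, 0.1057, 0.1) tool mm [ 0.1 -0.2  1.5]
-> (0.5036, 0.1057, 0.088) tool mm [12.  -0.2  0.2]
```

```bash
python3 -m inch '[[0,[4,0,1],[0,0,0]],[0,[4,0,0],[0,0,0]],[0,[4,0,0],[0,0,0]],[0,[2,0,0],[0,0,0]],[0,[1,0,0],[0,0,0]]]'; python3 -c "
from h import *
goto((.5036,.1057,.088))"
```

```text
time: 5.2
position: [0.5053, 0.1061, 0.0871]
tool_rot: [0.71, 0.079, -0.694, 0.09]
ft_force: [-3.4, 1.1, 18.1]
grip_width: 0.0001
R [[0.024, 0.237, -0.971], [-0.013, -0.971, -0.238], [-1.0, 0.018, -0.02]] p [0.5053 0.1061 0.0871] F [-3.41  1.09 18.09] t 5.2
-> (0.5036, 0.1057, 0.088) tool mm [-0.9  0.   1.7]
```

```bash
cat >> h.py <<'E'
A=np.array([.579,.048])
def arc(tot,n,z=.0873):
    p=get_obs()['position'];d=p[:2]-A;t0=np.arctan2(d[1],d[0]);r=np.hypot(*d);print('r',r,'ang',np.degrees(t0))
    goto(*[(A[0]+r*np.cos(t),A[1]+r*np.sin(t),z) for t in t0+np.radians(tot)*np.arange(1,n+1)/n])
E
python3 -c "
from h import *
arc(-60,10); print(get_obs()['q'])"
```

```text
r 0.09388776723689361 ang 141.739317549949
R [[0.024, 0.237, -0.971], [-0.013, -0.971, -0.238], [-1.0, 0.018, -0.02]] p [0.5053 0.1061 0.0871] F [-3.41  1.09 18.09] t 5.2
-> (np.float64(0.5117602257183788), np.float64(0.11352652586003437), 0.0873) tool mm [-0.1 -5.6 -8.1]
-> (np.float64(0.5189779592887247), np.float64(0.12019603497134128), 0.0873) tool mm [ 0.1 -4.8 -8.6]
-> (np.float64(0.526853306897523), np.float64(0.12607454921551062), 0.0873) tool mm [ 0.1 -3.8 -9. ]
-> (np.float64(0.5352999845883489), np.float64(0.13109766236032502), 0.0873) tool mm [ 0.1 -2.9 -9.4]
-> (np.float64(0.5442254487928411), np.float64(0.1352103401270159), 0.0873) tool mm [ 0.2 -1.9 -9.6]
-> (np.float64(0.5535319102574017), np.float64(0.1383675231573383), 0.0873) tool mm [ 0.2 -0.9 -9.8]
-> (np.float64(0.5631174054427225), np.float64(0.1405346206933289), 0.0873) tool mm [ 0.2  0.2 -9.8]
-> (np.float64(0.5728769136576594), np.float64(0.14168788956088912), 0.0873) tool mm [ 0.2  1.2 -9.8]
-> (np.float64(0.5827035076879012), np.float64(0.14181469430496893), 0.0873) tool mm [ 0.2  2.2 -9.6]
-> (np.float64(0.5924895253129056), np.float64(0.1409136456262566), 0.0873) tool mm [ 0.2  3.2 -9.3]
[-1.62713145e-03  5.89648598e-01  1.83616942e+00 -2.07159059e-02
  6.92301603e-01  1.34518027e+00]
```

```bash
python3 -m inch '[[0,[0,-6,-8],[0,0,0]],[0,[0,-5,-9],[0,0,0]],[0,[0,-4,-9],[0,0,0]],[0,[0,-3,-9],[0,0,0]],[0,[0,0,0],[0,0,0]]]'
python3 - <<'E'
from h import *
arc(-30,5)
def red():
  for cam in('top','scene'):
    im=shot(cam,cam+'3.png').astype(int);r,g,b=im[...,0],im[...,1],im[...,2]
    m=((r>110)&(g<60)&(b<60)).astype(np.uint8)
    n,l,s,c=cv2.connectedComponentsWithStats(m)
    for i in range(1,n):
        if s[i,4]>20 and 150<c[i][0]<420 and 150<c[i][1]<330: print(cam,'red',c[i].round(1),s[i],to_plane(cam,c[i],.087).round(4))
red()
b=cv2.imread('pics/scene3.png');cv2.imwrite('pics/s3.png',cv2.resize(b[190:370,180:420],(800,600)))
E
```

```text
time: 5.82
position: [0.5367, 0.1325, 0.0888]
tool_rot: [0.711, 0.079, -0.693, 0.09]
ft_force: [0.3, 1.1, 6.0]
grip_width: 0.0004
r 0.09445932292168402 ang 116.61222661079191
R [[0.026, 0.237, -0.971], [-0.014, -0.971, -0.237], [-1.0, 0.02, -0.022]] p [0.5367 0.1325 0.0888] F [0.28 1.09 6.01] t 5.825
-> (np.float64(0.5457464086171011), np.float64(0.13641245583605388), 0.0873) tool mm [ 1.6 -1.7 -9.7]
-> (np.float64(0.5551701934123393), np.float64(0.13940406995762095), 0.0873) tool mm [ 0.2 -0.7 -9.9]
-> (np.float64(0.5648550625552595), np.float64(0.141394241961201), 0.0873) tool mm [ 0.2  0.4 -9.9]
-> (np.float64(0.5746949065928428), np.float64(0.14236116710585256), 0.0873) tool mm [ 0.2  1.4 -9.8]
-> (np.float64(0.5845819181346936), np.float64(0.1422942515573487), 0.0873) tool mm [ 0.3  2.4 -9.6]
```

View pics/s3.png

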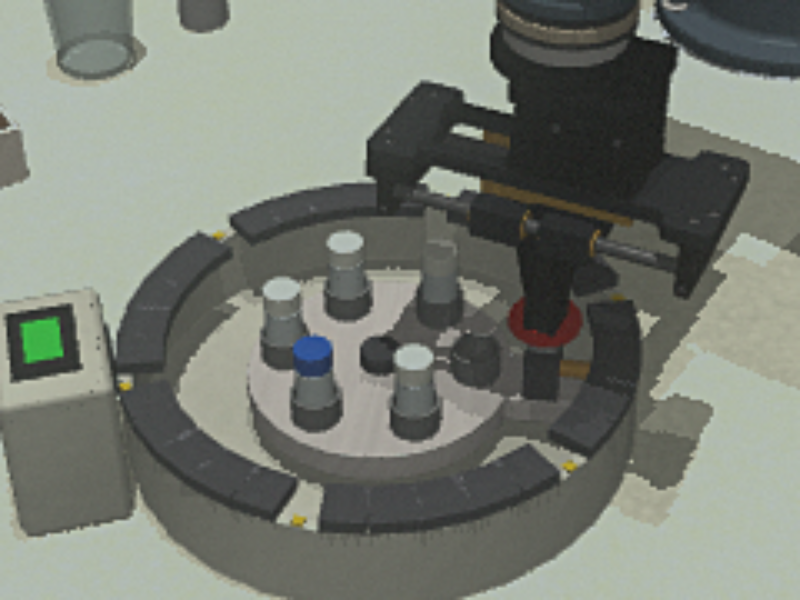

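The blue cap at crop (313,352) is moving towards the reader, and the fingertip is centred on the pad at (545,322). I'll carry on with a bit more down-bias.

```bash
python3 -m inch '[[0,[2,-2,-10],[0,0,0]],[0,[1,-1,-10],[0,0,0]],[0,[1,0,-10],[0,0,0]],[0,[1,1,-10],[0,0,0]],[0,[1,2,-9],[0,0,0]],[0,[0,0,0],[0,0,0]]]'
python3 - <<'E'
from h import *
arc(-5,1)
b=shot('scene','scene4.png');cv2.imwrite('pics/s4.png',cv2.resize(b[190:370,180:420,::-1],(800,600)))
E
```

```text
time: 6.68
position: [0.5895, 0.1445, 0.0881]
tool_rot: [0.714, 0.078, -0.69, 0.091]
ft_force: [1.0, -0.4, 6.1]
grip_width: 0.0002
r 0.09703262656645546 ang 83.76663262676647
R [[0.036, 0.237, -0.971], [-0.014, -0.971, -0.238], [-0.999, 0.022, -0.031]] p [0.5895 0.1445 0.0881] F [ 1.04 -0.43  6.13] t 6.675
-> (np.float64(0.5979024988068525), np.float64(0.14317366314922492), 0.0873) tool mm [ 1.1  3.2 -7.8]
```

View pics/s4.png

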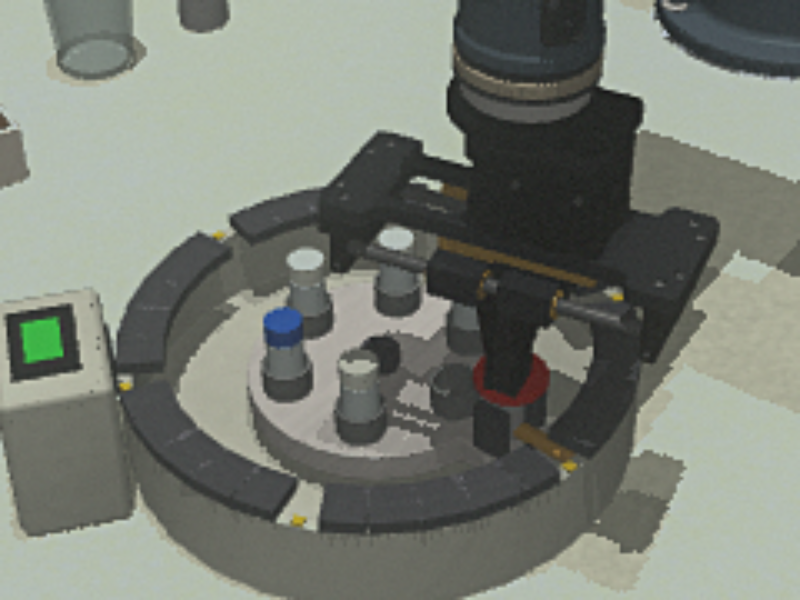

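Run:
```python
from h import *
from scipy.optimize import least_squares
f=lambda L:np.array([to_plane('scene',(180+x*.3,190+y*.3),.088)[:2] for x,y in L])
# read,blue,c,next
I=f([(281,320),(349,367),(448,344),(313,257)]);N=f([(283,326)]) 
N=f([(305,260),(283,326),(359,367),(397,240)])
for s in (I,N):
    r=least_squares(lambda v:np.hypot(s[:,0]-v[0],s[:,1]-v[1])-.056,[.58,.05]);print(r.x.round(4),r.fun.round(4))
C=least_squares(lambda v:np.hypot(*( np.r_[I,N]-v).T)-.056,[.58,.05]).x
a=np.degrees(np.arctan2(*(I-C).T[::-1]));b=np.degrees(np.arctan2(*(N-C).T[::-1]));print(C,a.round(1),b.round(1),((b-a+180)%360-180).round(1))
# colour-segmented blue cap now, initial
for n in('scene1','scene4'):
    im=cv2.imread(f'pics/{n}.png').astype(int);B,G,R=im[...,0],im[...,1],im[...,2]
    m=((B>90)&(R<80)&(B-R>45)).astype(np.uint8);k,l,s,c=cv2.connectedComponentsWithStats(m)
    for i in range(1,k):
        if s[i,4]>15 and 240<c[i][0]<330 and 240<c[i][1]<330:
            w=to_plane('scene',c[i],.086)[:2];print(n,c[i].round(1),w.round(4),np.degrees(np.arctan2(*(w-C)[::-1])).round(1))
```

```text
[0.5798 0.0478] [-0.0012  0.0013 -0.0008  0.0005]
[0.5786 0.0467] [ 0.0005 -0.0004  0.0019  0.0014]
[0.57905441 0.04735037] [-34.8  24.9  84.5 -99.4] [ -94.2  -29.1   30.2 -153.1] [-59.4 -54.  -54.4 -53.6]
scene1 [284.2 297.7] [0.6256 0.0654] 21.2
scene4 [264.4 285.8] [0.622  0.0139] -38.0
```

Run:
```python
from h import *
a=cv2.imread('pics/scene1.png',0);b=cv2.imread('pics/scene4.png',0)
K=4;up=lambda im:cv2.resize(im,None,fx=K,fy=K,interpolation=cv2.INTER_CUBIC)
# cups/body patches in initial picture: (name, crop-px centre of body+cup)
for n,(x,y) in {'read->blue':(285,365),'next->read':(317,303),'blue->c':(351,412)}.items():
    cx,cy=180+x*.3,190+y*.3
    T=up(a)[int((cy-8)*K):int((cy+9)*K),int((cx-10)*K):int((cx+10)*K)]
    S=up(b)[int((cy-20)*K):int((cy+21)*K),int((cx-22)*K):int((cx+22)*K)]
    r=cv2.matchTemplate(S,T,cv2.TM_CCOEFF_NORMED);_,v,_,m=cv2.minMaxLoc(r)
    d=np.array([m[0]/K-12,m[1]/K-12]);p0=np.array([cx,cy])
    w0=to_plane('scene',p0,.058)[:2]-A;w1=to_plane('scene',p0+d,.058)[:2]-A
    print(n,round(v,3),d,'short by deg',np.degrees(np.arctan2(w1[1],w1[0])-np.arctan2(w0[1],w0[0])).round(2),np.hypot(*w0).round(3))
P=cv2.hconcat([cv2.resize(cv2.imread(f'pics/{n}.png')[255:345,240:320],(400,450),interpolation=cv2.INTER_CUBIC) for n in('scene1','scene4')]);cv2.imwrite('pics/cmp.png',P)
```

```text
read->blue 0.957 [0.75 2.  ] short by deg 6.07 0.056
next->read 0.743 [-2.  1.] short by deg 5.29 0.052
blue->c 0.749 [3.   0.25] short by deg 5.24 0.061
```

View pics/cmp.png

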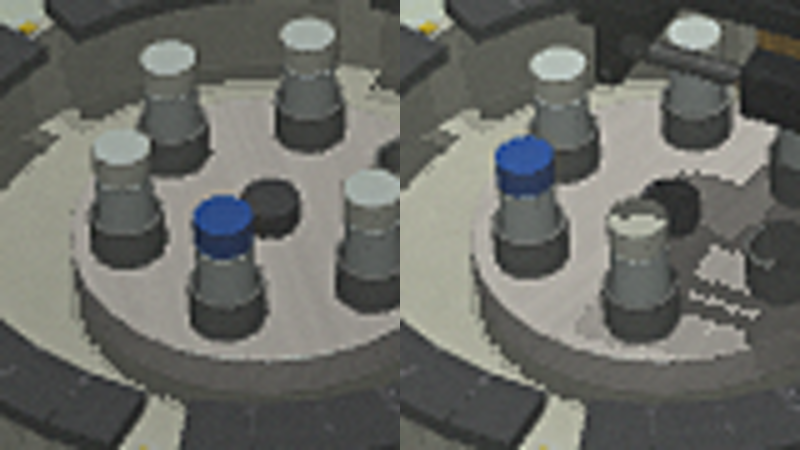

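The blue vial's cup sits at (530,250) on the right of the comparison, against (127,240) on the left for the read position. All three matches say 5–6° short, so about 9 mm more along the arc.

```bash
python3 -m inch '[[0,[1,1.5,-4.5],[0,0,0]],[0,[1,2,-4.5],[0,0,0]],[0,[0,0,0],[0,0,0]]]'
cat > m.py <<'E'
from h import *
import sys
nm=sys.argv[1];shot('scene',nm+'.png');goto()
a=cv2.imread('pics/scene1.png',0);b=cv2.imread(f'pics/{nm}.png',0)
K=4;up=lambda im:cv2.resize(im,None,fx=K,fy=K,interpolation=cv2.INTER_CUBIC)
for n,(x,y) in {'read->blue':(285,365),'next->read':(317,303),'blue->c':(351,412)}.items():
    cx,cy=180+x*.3,190+y*.3
    T=up(a)[int((cy-8)*K):int((cy+9)*K),int((cx-10)*K):int((cx+10)*K)]
    S=up(b)[int((cy-20)*K):int((cy+21)*K),int((cx-22)*K):int((cx+22)*K)]
    r=cv2.matchTemplate(S,T,cv2.TM_CCOEFF_NORMED);_,v,_,m=cv2.minMaxLoc(r)
    d=np.array([m[0]/K-12,m[1]/K-12]);p0=np.array([cx,cy])
    w0=to_plane('scene',p0,.058)[:2]-A;w1=to_plane('scene',p0+d,.058)[:2]-A
    print(n,round(v,3),d,'short by deg',np.degrees(np.arctan2(w1[1],w1[0])-np.arctan2(w0[1],w0[0])).round(2))
E
python3 m.py scene5
```

```text
time: 7.1
position: [0.6013, 0.1433, 0.088]
tool_rot: [0.715, 0.078, -0.688, 0.091]
ft_force: [0.2, -0.2, 6.2]
grip_width: 0.0004
R [[0.04, 0.237, -0.971], [-0.013, -0.971, -0.238], [-0.999, 0.023, -0.036]] p [0.6013 0.1432 0.088 ] F [0.27 0.45 5.67] t 7.15
read->blue 0.961 [ 0.   -0.25] short by deg -0.71
next->read 0.71 [ 0.25 -0.25] short by deg -0.97
blue->c 0.701 [-0.75 -0.25] short by deg -1.44
```

```bash
python3 -m inch '[[0,[0.3,-0.4,1.7],[0,0,0]],[0,[0,0,0],[0,0,0]]]'; python3 m.py scene6
```

```text
time: 7.4
position: [0.6016, 0.1432, 0.0885]
tool_rot: [0.717, 0.078, -0.687, 0.091]
ft_force: [-0.9, 0.3, 6.1]
grip_width: 0.0005
R [[0.045, 0.237, -0.971], [-0.013, -0.971, -0.237], [-0.999, 0.024, -0.041]] p [0.6018 0.1431 0.0886] F [-0.87  0.73  4.99] t 7.45
read->blue 0.956 [ 0.   -0.25] short by deg -0.71
next->read 0.709 [ 0.5  -0.25] short by deg -1.35
blue->c 0.702 [-0.75 -0.25] short by deg -1.44
```

```bash
python3 -m inch '[[0,[1,-0.5,3],[0,0,0]],[0,[0,0,0],[0,0,0]]]'; python3 m.py scene7
```

```text
time: 7.7
position: [0.6009, 0.1433, 0.0883]
tool_rot: [0.719, 0.078, -0.685, 0.091]
ft_force: [-2.0, -0.4, 6.3]
grip_width: 0.0003
R [[0.051, 0.236, -0.97], [-0.012, -0.971, -0.237], [-0.999, 0.024, -0.046]] p [0.6012 0.1432 0.0884] F [-0.6  -0.12  4.94] t 7.75
read->blue 0.964 [0. 0.] short by deg 0.0
next->read 0.719 [ 0.25 -0.25] short by deg -0.97
blue->c 0.716 [-0.5  0. ] short by deg -0.84
```

```bash
python3 -m inch '[[0,[-2,-0.2,1.3],[0,0,0]],[0,[-3,0,0.5],[0,0,0]],[0,[-3,0,0.3],[0,0,0]]]'; python3 m.py scene8
```

```text
time: 8.12
position: [0.6003, 0.1433, 0.0971]
tool_rot: [0.72, 0.078, -0.683, 0.091]
ft_force: [-0.1, 0.5, 2.4]
grip_width: 0.0002
R [[0.055, 0.236, -0.97], [-0.012, -0.971, -0.237], [-0.998, 0.024, -0.05]] p [0.6004 0.1433 0.0974] F [0.86 0.46 3.57] t 8.175
read->blue 0.973 [0. 0.] short by deg 0.0
next->read 0.739 [ 0.25 -0.25] short by deg -0.97
blue->c 0.723 [-0.25  0.  ] short by deg -0.42
```

The pad still pushes with about 3 N at z = 0.097, so the pin is in its slot. Drawing away.

```bash
python3 -m inch '[[0,[-3,0,0],[0,0,0]],[0,[-5,0,0],[0,0,0]],[0,[-20,0,0],[0,0,0]],[0,[-35,0,0],[0,0,0]],[0,[-35,20,20],[0,0,0]],[0,[-20,30,30],[0,0,0]],[0,[0,30,30],[0,0,0]],[0,[0,30,30],[0,0,0]],[0,[0,0,0],[0,0,0]]]'; python3 m.py scene9
python3 - <<'E'
from h import *
b=cv2.imread('pics/scene9.png');cv2.imwrite('pics/s9.png',cv2.resize(b[190:370,180:420],(800,600)))
im=b.astype(int);m=((im[...,2]>110)&(im[...,1]<60)&(im[...,0]<60)).astype(np.uint8);n,l,s,c=cv2.connectedComponentsWithStats(m)
for i in range(1,n):
    if s[i,4]>60 and 250<c[i][0]<420: w=to_plane('scene',c[i],.1)[:2]-A;print(c[i],s[i,4],w,np.hypot(*w),np.degrees(np.arctan2(w[1],w[0])))
E
```

```text
time: 9.3
position: [0.5049, 0.0077, 0.2128]
tool_rot: [0.715, 0.078, -0.689, 0.092]
ft_force: [-0.1, 0.4, -0.3]
grip_width: 0.0004
R [[0.039, 0.24, -0.97], [-0.015, -0.971, -0.241], [-0.999, 0.024, -0.035]] p [0.5059 0.0086 0.213 ] F [ 0.47 -0.51  0.88] t 9.35
read->blue 0.976 [0. 0.] short by deg 0.0
next->read 0.675 [0. 0.] short by deg 0.0
blue->c 0.948 [-0.25  0.  ] short by deg -0.42
[329.34074074 299.18518519] 270 [0.01352082 0.09441861] 0.09538178912300994 81.85060289230277
```

View pics/s9.png

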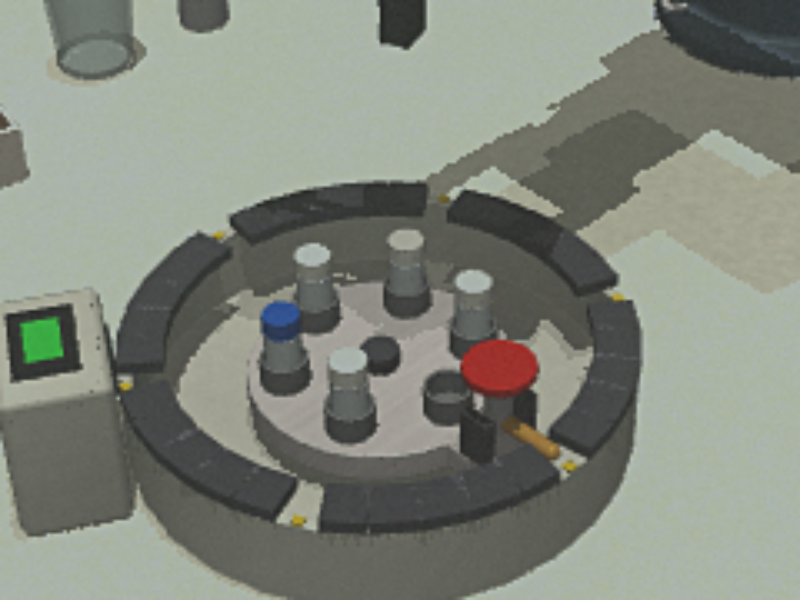

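The plunger is up, with its pin in the slot at crop (555,452). The blue vial is at the read position, all five vials are upright and the hand is clear.

```bash
python3 -c "
from rig import robot; print(robot.hand_in())"
```

```text
the job is handed in; nothing more can be done
None
```

The blue vial is now at the reader and the job is handed in at about 9.4 s of the 35 s allowed. With shut fingertips I pressed the plunger fully down (about 18 N at most) and swung the carousel 60° clockwise. I overshot by about 1° and brought it back before letting the plunger rise into the next slot, then drew the hand away.

**Last checks:**
- **Carousel angle:** the blue vial's image match to the read position was exact. The other two vial matches were 0° and 0.4° off.
- **Plunger:** in the final picture the pad is up and the pin sits in its slot. The pad measured 95.4 mm from the axis, against the expected 95 mm.
- **Vials and hand:** all five vials stand upright in their cups, and the hand is clear with no contact force.
- **Bystanders:** I saw no contact with any of them, but I did not measure their positions again at the end.

**Disagreements along the way:**
- **Axis and pad position:** the two cameras put these points 5 to 20 mm apart when using the trained networks. I used ring and vial fits and a colour fit of the red pad instead.
- **Blue-cap colour check:** mid-swing it read 59° turned, while the image matching put it 5 to 6° short. I followed the matching, which the final position bore out.

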